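Pack a barrel bead down its leaning storage tube

TASK

Put the long yellow bead into the clear leaning tube, then use the orange-handled packing rod to push it and the red bead that is stuck inside down the tube until both bottom out, pressing firmly at the end. Hang the rod back upright in its wooden stand and leave the other things on the table where they are.

Things in the scene. Friction and masses are not known exactly. Their poses are not given: they have to be found in the camera images.
- tube: Clear plastic tube with blue foot and blue mouth band, fixed, leaning 30 degrees from vertical. Origin: centre of its underside; z runs up its centre line to the open mouth, y is level; the top leans to the cradle's -x, towards the robot. Outer diameter 44 mm (50 at the mouth band), inner 36 mm, inner floor at z = 8 mm, mouth at z = 168 mm, so 160 mm deep. Mouth about 181 mm above the table.
- cradle: Fixed light wooden cradle holding the tube: base 150 x 100 x 14 mm, two cheeks beside the tube up to 106 mm above the table. Origin: centre of its underside. It stands in any one of three places side by side (the others hold the tray and the rod stand), yaw within 0.3 rad.
- tube_mouth (a point): Centre of the tube's open mouth; axes as the tube's (z out of the tube along its centre line).
- seat (a point): Point on the tube's centre line, 73 mm up from its underside: where the yellow bead's centre lies when both beads are packed fully home (to within the few mm of sideways play).
- stuck_bead (a joint): How far (m) the red bead inside the tube still stands above the tube's floor: 0 fully home, 0.030 to 0.050 at the start. It is 34 mm in diameter, 30 mm long, slides along the tube only, stays where left and takes about 4 N (5 to 6 N at 50 mm/s) to push. At the bottom it stops dead; a firm final press is some 10 to 20 N of the rod on the yellow bead.
- stuck_top (a point): Centre of the red bead's upper face, on the tube's centre line; axes as the tube's.
- bead: The loose long yellow bead: cylinder 28 mm in diameter, 70 mm long, 40 to 85 g, standing upright on the tray's 5 mm floor. Origin: centre of its underside, z along its length. Either end may go first. Let go with its end in the mouth it slides down to the red bead, its top then 10 to 30 mm below the mouth; packed home its top is 60 mm below the mouth.
- bead_center (a point): Centre of the yellow bead, 35 mm above its origin.
- tray: Grey fixed tray 180 x 140 mm, 16 mm high, floor 5 mm. Origin: centre of its underside. The yellow bead stands in its -x half; a low green bead (30 mm in diameter, 30 mm high) and a low white bead (32 mm, 24 mm high) stand in its +x half, more than 75 mm (centre to centre) from the yellow one.
- rod: Packing rod, 173 mm long, 140 g. Origin: centre of the rubber foot's underside, z along the rod to the handle. Black foot (20 mm long) and metal shaft 22 mm in diameter; brass collar 50 mm in diameter from z = 110 to 116 mm; round orange handle 26 mm in diameter from 116 to 173 mm. At the start it hangs upright in the stand's hole, collar on the stand's top, foot 12 mm above the table.
- rod_handle (a point): On the rod's axis in the handle, 148 mm from the foot's underside, 25 mm below the handle's top.
- rod_collar (a point): On the rod's axis at the collar's underside, 110 mm from the foot's underside.
- stand_hole (a point): Centre of the hole, at the level of the top face, of the fixed brown wooden rod stand (110 x 100 mm, top face 122 mm above the table). Vertical through hole of 32 mm diameter in a 16 mm top board, open space below. z up.
- green_bead: Low green bead on the tray; leave it alone. Origin: centre of its underside.
- white_bead: Low white bead on the tray; leave it alone. Origin: centre of its underside.
- jar: Amber jar, 60 mm in diameter, 90 mm high, at the right-hand side of the work area; leave it alone. Origin: centre of its underside.
- cup: Blue mug, 70 mm in diameter, 85 mm high, beyond the work area; leave it alone. Origin: centre of its underside.
- driver: Screwdriver 170 mm long lying beyond the work area; leave it alone.
- spool: Wooden spool 52 mm in diameter, 40 mm high, beyond the work area; leave it alone. Origin: centre of its underside.
- spanner: Spanner 130 mm long lying beyond the work area; leave it alone.
Things that resemble listed ones, but are neither listed nor needed, are in the scene too. Of the things like the rod, leave any that is turquoise; of the rest the smaller one is meant. Of the things shaped like the bead, the yellow one is meant.

How it is judged:
By the outcome, as a careful person would: the job done as asked, in the order asked, and still so for the second after the job is handed in, with the robot touching nothing.
It also fails if it takes over 72 s, if anything falls off the work surface, if the arm or the gripper's body presses on something with over 40 N, if the wrist force passes 120 N, or if a joint passes its speed limit or range.

ROBOT

A 7-joint arm with a two-finger parallel gripper is mounted at the origin on the work surface. World frame = base frame: x ahead of the robot, y to its left, z up, the work surface at z = 0. Lengths are in m, angles in rad, forces in N, time in s.
With the tool pointing down it reaches from about 0.4 to 0.925 m from the base axis. Payload 4.1 kg.
Tool frame: the origin (TCP) lies midway between the tips of the shut fingers; the grasp point (between the pads) lies 19 mm behind it (grip_depth is the distance from the TCP to the grasp point, in m); y points along the fingers, z is the direction in which the jaws open and shut, and the axes are right-handed (so a half turn about y gives the same grasp; the last joint's range is limited). The gripper opens to 85 mm and grips with 20 to 120 N. Pads are 22 mm wide; open, the fingers measure 114 mm over their backs; the gripper's body (76 mm by 85 mm) begins 54 mm behind the grasp point. The pads swing forward as they close: fully open they stand 13 mm farther back than shut.
Start: joints at [1.028, 0.398, 0.045, 1.537, -0.019, 1.207, -0.051], TCP at [0.279, -0.587, 0.231] pointing down, gripper open.
Joint ranges: [-2.82, 2.82], [-0.49, 2.23], [-1.37, 1.46], [0, 2.46], [-1.36, 4.5], [0.23, 2], [-2.94, 2.94]. Speed limits (rad/s): [2.57, 2.57, 3.14, 3.14, 3.14, 3.14, 3.14].

INTERFACE

Orientations are given as a unit quaternion [x, y, z, w].
In Python, from plant import * gives the robot as it stands.
- The arm moves only by the tool step_arm, never from a script. Its argument "series" is one flat list of numbers, 7 for each row, row after row: the shift along the world's x, y, z in mm, then the turn, a rotation vector about the world's x, y, z in rad, then the closure, from 0 (fully open) to 1 (shut). A call has 1 to 8 rows; each row is the pose to reach, as a shift and turn from the pose commanded when the call began; what a row does not reach only later rows make up. A row lasts 1/12 s, in which the tool goes at most 41.7 mm and 7.16 degrees, less where a joint would pass 70% of its speed; a pose out of reach is approached as far as the arm can. A call with a gripper value outside its range is refused whole. The fingers move at their own pace and stop on an object; "force" is the grip in N (left out, the last holds). Time passes only in rows, so rows that repeat a pose let the fingers close. It gives the time, the measured TCP pose, the force and the opening at its end, in the units of the state.
- sense(): the state, without advancing time (a new reading comes with each control period).
- grab_frame(name): name is "scene" or "top"; returns (picture, depth): 480x640x3 uint8, red, green, blue; 480x640 float32, m along the optical axis (not along the pixel's ray), 0 where there is no reading.
- get_calibration(name): a dict with "K" (3x3 intrinsics, pixels), "k1" (the pictures are not rectified: a ray, as slopes to the right and down, at radius r is drawn at 1 + k1 r^2 times it, then the intrinsics apply), "position" and "attitude" of the camera in the world. Camera axes: x right, y up, looking along -z (the intrinsics and any distortion apply to the point x, -y, -z); pixel columns grow to the right and rows downward; lengths in m; the calibration is good to about 2 mm. A picture is of the moment at which its call begins. get_calibration takes no time and is no camera call.
- hand_in(): hands the job in, once; it reports no verdict.
The state is a dict: "t": time; "joint_positions": joint angles; "dq": joint speeds; "effort": joint torques, N m; "ee_pos": TCP position; "tcp_rot": TCP orientation; "wrist_force": force on the tool from outside, world axes, zero at the start; "moment": the same for the moment, N m; "gripper_width": finger opening in m.
Only numpy, scipy, OpenCV 4.12 (cv2) and the standard library are available. Lean on these libraries where they do the work, as an engineer would, in place of code of your own. Each camera call takes 0.05 s, during which the arm holds its last target.

## Working session

There is one attempt and no reset: what is moved stays moved. The work goes in short steps, Python scripts to look and compute and a tool call to move; the robot and the scene stay as the last step left them, time stands still between calls to the robot, and variables do not carry over. Pictures are saved under pics/ and viewed, and the job is handed in when it is done.

Besides the shell and the picture viewer there is one more tool, called after ">>>" as name(argument=value, ...) on one line, values as JSON. step_arm: Moves the arm, as the interface text tells. Its arguments: {"type":"object","properties":{"series":{"type":"array"},"force":{"type":"number"}},"required":["series"]}

```bash
ls; mkdir -p pics
python3 - <<'E'
from plant import *
import cv2,numpy as np
s=sense();print(s)
for n in("scene","top"):
    p,d=grab_frame(n);cv2.imwrite(f"pics/{n}0.png",p[:,:,::-1]);np.savez(f"{n}0.npz",p=p,d=d);print(n,get_calibration(n))
E
```

```text
pics
{'t': 0.0, 'joint_positions': array([ 1.02800369,  0.39919037,  0.04503503,  1.53789892, -0.01868595,
        1.20688618, -0.05070107]), 'dq': array([-2.56922500e-05,  1.64901710e-04,  4.96383584e-04, -9.84313679e-04,
       -9.91270665e-04,  1.61507161e-03,  6.76518042e-04]), 'effort': array([-5.08845478e-04, -4.75115347e+01,  1.36476304e+00, -2.54214388e+01,
        1.15313282e-02,  9.58919409e-03, -5.95075008e-06]), 'ee_pos': array([ 0.27882871, -0.58644969,  0.23025612]), 'tcp_rot': array([-0.15586307,  0.69042355, -0.68909762,  0.15545574]), 'wrist_force': array([0.46929504, 0.15954877, 0.64037322]), 'moment': array([0.00245785, 0.02497256, 0.04164538]), 'gripper_width': 0.08518612289060049}
scene {'K': array([[501.20483789,   0.        , 318.14478503],
       [  0.        , 501.20483789, 247.18231122],
       [  0.        ,   0.        ,   1.        ]]), 'k1': -0.023173994223260493, 'position': array([1.4111221 , 0.0774996 , 0.76201475]), 'attitude': array([0.29017393, 0.3282689 , 0.68952262, 0.57671238])}
top {'K': array([[463.86810638,   0.        , 313.81610487],
       [  0.        , 463.86810638, 238.8275268 ],
       [  0.        ,   0.        ,   1.        ]]), 'k1': -0.09680026797150368, 'position': array([ 0.4390793 , -0.03629892,  1.21498416]), 'attitude': array([ 0.04963504, -0.06336912, -0.69476188,  0.71472138])}
```

View pics/scene0.png

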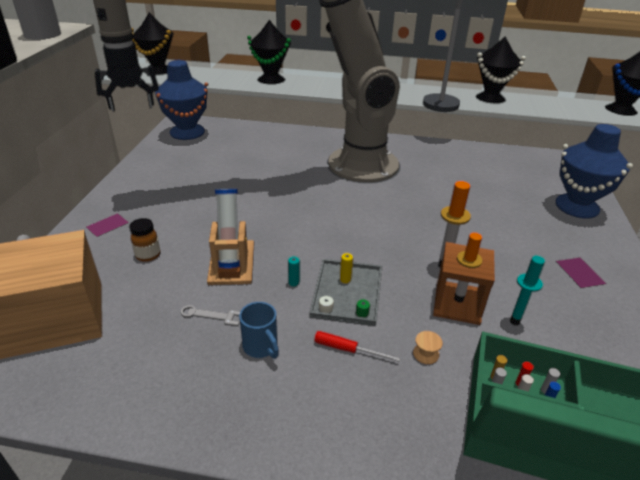

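View pics/top0.png

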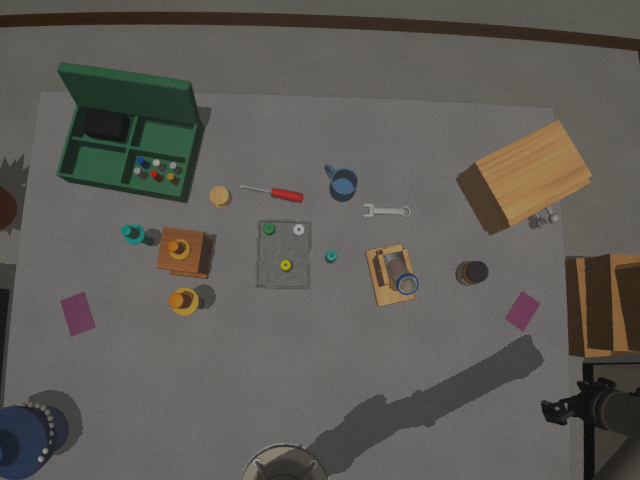

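The scene view shows the tube and cradle at about (230,240), the yellow bead at (346,268), the small orange rod in the stand at (472,250), a larger orange rod at (457,205) and a turquoise one. In the top view the rod is at (178,248), the bead at (286,266) and the tube mouth at (407,284).

```bash
cat > h.py <<'E'
import numpy as np,cv2
from plant import *
from scipy.spatial.transform import Rotation as R
def cloud(n,p,d):
    c=get_calibration(n);K=c["K"]
    u,v=np.meshgrid(np.arange(640.),np.arange(480.))
    pts=np.stack([u.ravel(),v.ravel()],1)[:,None]
    und=cv2.undistortPoints(pts,K,np.array([c["k1"],0,0,0])).reshape(480,640,2)
    P=np.stack([und[...,0]*d,-und[...,1]*d,-d],-1)
    return R.from_quat(c["attitude"]).apply(P.reshape(-1,3)).reshape(480,640,3)+c["position"]
def proj(n,X):
    c=get_calibration(n);q=R.from_quat(c["attitude"]).inv().apply(np.atleast_2d(X)-c["position"])
    q=q*[1,-1,-1]
    return cv2.projectPoints(q,np.zeros(3),np.zeros(3),c["K"],np.array([c["k1"],0,0,0]))[0].reshape(-1,2)
def load(n,i=0):
    z=np.load(f"{n}{i}.npz");return z["p"],z["d"],cloud(n,z["p"],z["d"])
E
python3 - <<'E'
from h import *
for n in("scene","top"):
    p,d,W=load(n)
    hsv=cv2.cvtColor(p,cv2.COLOR_RGB2HSV)
    ok=d>0
    for nm,(u,v) in {"scene":dict(bead=(346,255),rod=(474,238),rodb=(461,186),tube=(228,190),stand=(478,253),table=(400,400)),"top":dict(bead=(286,264),rod=(177,246),rodb=(176,300),mouth=(407,284),stand=(195,240),table=(330,320))}[n].items():
        print(n,nm,W[v,u].round(4))
    # regions
    def show(nm,m,u0,u1,v0,v1):
        mm=np.zeros_like(m);mm[v0:v1,u0:u1]=m[v0:v1,u0:u1];mm&=ok
        P=W[mm]; 
        if len(P): print(n,nm,len(P),"med",np.median(P,0).round(4),"min",np.percentile(P,2,0).round(4),"max",np.percentile(P,98,0).round(4))
    H,S,V=hsv[...,0],hsv[...,1],hsv[...,2]
    yel=(H>22)&(H<34)&(S>150)&(V>100); org=(H>5)&(H<20)&(S>200)&(V>150)
    if n=="scene":
        show("yel",yel,335,360,245,290);show("org",org,460,490,228,265)
    else:
        show("yel",yel,275,300,255,275);show("org",org,165,192,238,258)
E
python3 - <<'E'
import cv2
a=cv2.imread('pics/top0.png');b=cv2.imread('pics/scene0.png')
cv2.imwrite('pics/c1.png',cv2.resize(a[215:325,140:440],None,fx=2.6,fy=2.6,interpolation=2))
cv2.imwrite('pics/c2.png',cv2.resize(b[175:335,195:515],None,fx=2.5,fy=2.5,interpolation=2))
E
```

```text
scene bead [0.5572 0.0102 0.0742]
scene rod [0.5901 0.26   0.1817]
scene rodb [0.4704 0.2332 0.2254]
scene tube [ 0.5287 -0.256   0.1902]
scene stand [0.5539 0.2838 0.1195]
scene table [8.569e-01 1.488e-01 6.000e-04]
scene yel 82 med [0.5636 0.0127 0.0732] min [0.5469 0.0011 0.0688] max [0.5736 0.0243 0.0757]
scene org 60 med [0.5864 0.262  0.1834] min [0.5745 0.2524 0.1818] max [0.595  0.2715 0.1857]
top bead [0.5584 0.0109 0.0753]
top rod [0.5799 0.2529 0.1855]
top rodb [0.4586 0.2349 0.2285]
top mouth [ 0.5122 -0.2736  0.1466]
top stand [0.6042 0.2281 0.1231]
top table [ 0.4238 -0.1048  0.0015]
top yel 78 med [0.5559 0.013  0.0744] min [0.5446 0.001  0.064 ] max [0.5682 0.0233 0.0793]
top org 59 med [0.5821 0.266  0.1846] min [0.571  0.2556 0.1812] max [0.5911 0.2743 0.1878]
```

View pics/c1.png

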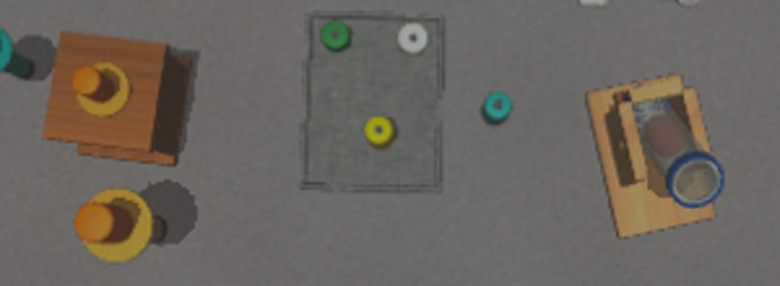

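View pics/c2.png

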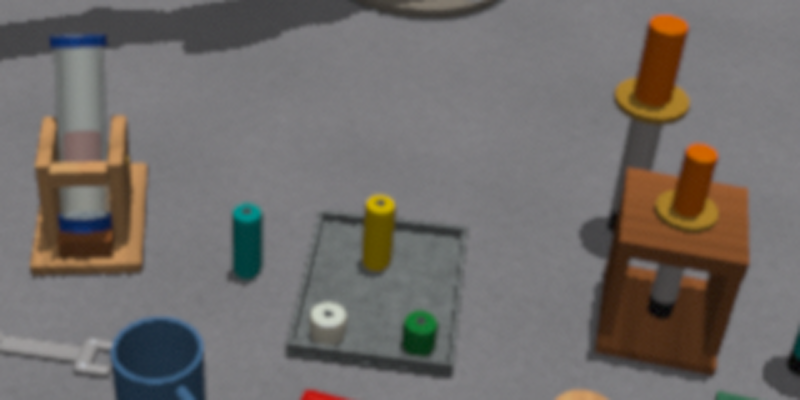

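```bash
cat > fit.py <<'E'
from h import *
from scipy.optimize import least_squares
def circ(c,ax,r,N=60):
    ax=np.array(ax)/np.linalg.norm(ax);a=np.cross(ax,[0.3,1,0.2]);a/=np.linalg.norm(a);b=np.cross(ax,a)
    t=np.linspace(0,2*np.pi,N,endpoint=False)[:,None]
    return np.array(c)+r*(np.cos(t)*a+np.sin(t)*b)
def hullcen(n,P):
    h=cv2.convexHull(proj(n,P).astype(np.float32)).reshape(-1,2).astype(float)
    x,y=h.T;x2,y2=np.roll(x,-1),np.roll(y,-1);k=x*y2-x2*y;A=k.sum()/2
    return np.array([((x+x2)*k).sum(),((y+y2)*k).sum()])/(6*A),abs(A)
def mask(n,p,hl,hh,s,v,box):
    hsv=cv2.cvtColor(p,cv2.COLOR_RGB2HSV);m=np.zeros((480,640),bool);u0,u1,v0,v1=box
    q=hsv[v0:v1,u0:u1];m[v0:v1,u0:u1]=(q[...,0]>=hl)&(q[...,0]<=hh)&(q[...,1]>=s)&(q[...,2]>=v)
    return m
def cen(m):
    # fill holes via hull
    ys,xs=np.nonzero(m);return np.array([xs.mean(),ys.mean()]),m.sum()
E
python3 - <<'E'
from fit import *
I={n:load(n) for n in("scene","top")}
def cyl(nm,x0,z0,z1,r,spec):
    ms={n:cen(mask(n,I[n][0],*spec[n])) for n in spec}
    for cams in (list(spec),)+tuple([n] for n in spec):
        f=lambda x:np.concatenate([hullcen(n,np.vstack([circ([*x,z0],[0,0,1],r),circ([*x,z1],[0,0,1],r)]))[0]-ms[n][0] for n in cams])
        s=least_squares(f,x0);print(nm,cams,s.x.round(4),s.fun.round(2))
    for n in spec: print("  area",n,ms[n][1],hullcen(n,np.vstack([circ([*s.x,z0],[0,0,1],r),circ([*s.x,z1],[0,0,1],r)]))[1])
cyl("bead",[.558,.012],.005,.075,.014,{"scene":(22,34,120,40,(335,360,245,290)),"top":(22,34,120,40,(272,300,252,280))})
cyl("rodhandle",[.58,.265],.128,.185,.013,{"scene":(3,16,190,60,(462,490,228,262)),"top":(3,14,200,60,(162,192,236,258))})
# blue band
for n,box in (("top",(390,425,268,300)),("scene",(210,245,183,200))):
    m=mask(n,I[n][0],105,125,90,30,box);ys,xs=np.nonzero(m);print(n,m.sum(),xs.min(),xs.max(),ys.min(),ys.max())
    P=I[n][2][m];print(P.mean(0).round(4),P.min(0).round(3),P.max(0).round(3))
    h=cv2.convexHull(np.stack([xs,ys],1).astype(np.int32));print(cv2.fitEllipse(h),cv2.moments(h)["m10"]/cv2.moments(h)["m00"],cv2.moments(h)["m01"]/cv2.moments(h)["m00"])
m=mask("scene",I["scene"][0],105,125,90,30,(212,245,255,275));ys,xs=np.nonzero(m);print("foot",m.sum(),xs.min(),xs.max(),ys.min(),ys.max(),I["scene"][2][m].mean(0) if m.any() else 0)
import cv2
a=I["top"][0][225:315,355:435,::-1];cv2.imwrite("pics/c3.png",cv2.resize(a,None,fx=6.5,fy=6.5,interpolation=0))
a=I["scene"][0][180:290,195:265,::-1];cv2.imwrite("pics/c4.png",cv2.resize(a,None,fx=5.4,fy=5.4,interpolation=0))
a=I["top"][0][220:285,145:225,::-1];cv2.imwrite("pics/c5.png",cv2.resize(a,None,fx=7,fy=7,interpolation=0))
E
```

```text
bead ['scene', 'top'] [0.5584 0.0127] [ 0.29 -0.31  0.31 -0.18]
bead ['scene'] [0.5596 0.0122] [0. 0.]
bead ['top'] [0.5579 0.0134] [ 0. -0.]
  area scene 336 382.24090800224803
  area top 97 128.42752387747169
rodhandle ['scene', 'top'] [0.5852 0.2669] [ 2.48 -0.41  3.26  0.21]
rodhandle ['scene'] [0.5876 0.2619] [ 0. -0.]
rodhandle ['top'] [0.5855 0.2746] [0. 0.]
  area scene 328 401.4094037069008
  area top 3 185.03582920623012
top 97 397 417 274 294
[ 0.511  -0.2588  0.2044] [ 0.439 -0.29   0.169] [ 0.532 -0.036  1.215]
((406.9717712402344, 283.92877197265625), (20.30430793762207, 21.506893157958984), 54.733882904052734) 406.9612870789341 283.9562594268477
scene 110 215 237 189 193
[ 0.5276 -0.2622  0.1864] [ 0.23  -0.408 -0.005] [1.411 0.077 0.762]
((224.79119873046875, 190.84742736816406), (6.021547317504883, 26.212228775024414), 89.11563110351562) 225.71150097465886 190.97076023391813
foot 101 219 238 261 267 [ 0.60689869 -0.24340876  0.04712269]
```

View pics/c3.png

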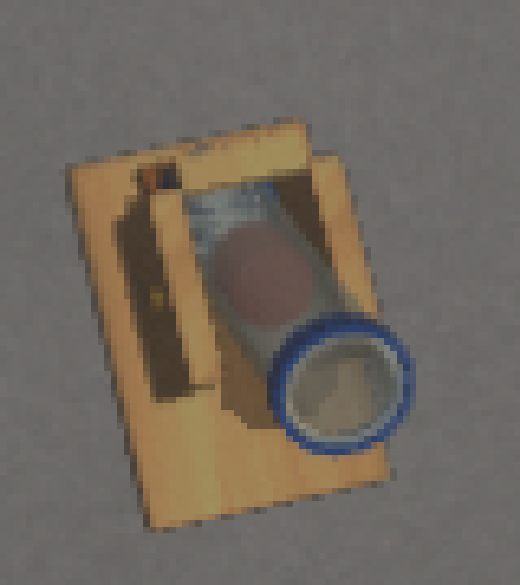

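View pics/c4.png

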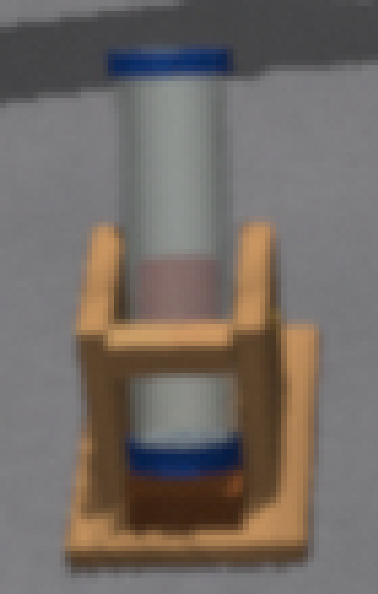

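View pics/c5.png

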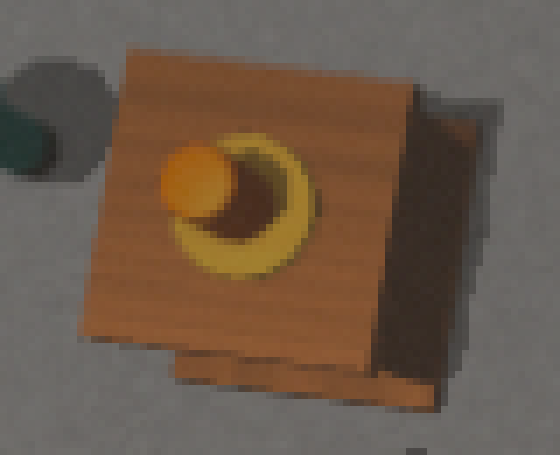

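```bash
cat >> fit.py <<'E'
def ray(n,u,v,z):
    c=get_calibration(n);q=cv2.undistortPoints(np.array([[[u,v]]],float),c["K"],np.array([c["k1"],0,0,0])).ravel()
    d=R.from_quat(c["attitude"]).apply([q[0],-q[1],-1]);o=c["position"];return o+d*(z-o[2])/d[2]
E
python3 - <<'E'
from fit import *
f=lambda u,v,s,o:(u/s+o[0]-.5,v/s+o[1]-.5)
t=lambda u,v,z:ray("top",*f(u,v,7,(145,220)),z).round(4)
print("handle top",t(199,181,.185),"collar",t(245,205,.128))
C=[t(*q,.122) for q in((127,48),(413,85),(372,374),(82,337))];print("stand",np.mean(C,0),C)
g=lambda u,v,z:ray("top",*f(u,v,6.5,(355,225)),z).round(4)
print("mouth",g(343,385,.181),ray("top",406.97,283.95,.181))
C=np.array([g(*q,.014) for q in((68,165),(305,122),(390,480),(150,530))]);print(C,C.mean(0))
for a,b in((0,3),(1,2)): e=C[a]-C[b];print(np.linalg.norm(e),np.arctan2(e[1],e[0]))
for a,b in((0,1),(3,2)): e=C[b]-C[a];print(np.linalg.norm(e),np.arctan2(e[0],-e[1]))
s=lambda u,v:(u/5.4+195-.5,v/5.4+180-.5)
# scene: mouth band top edge mid (168,50); foot band
print(proj("scene",circ([.511,-.258,.181],[-.5,0,.866],.025)).mean(0), s(168,55))
# turquoise bead
print("turq",ray("top",331,256,.07))
E
```

```text
handle top [0.5812 0.2624 0.185 ] collar [0.5813 0.2626 0.128 ]
stand [0.580375 0.2631   0.122   ] [array([0.6352, 0.3092, 0.122 ]), array([0.6252, 0.2093, 0.122 ]), array([0.5259, 0.2169, 0.122 ]), array([0.5352, 0.317 , 0.122 ])]
mouth [ 0.5105 -0.2666  0.181 ] [ 0.50998435 -0.26592861  0.181     ]
[[ 0.6079 -0.192   0.014 ]
 [ 0.6283 -0.2886  0.014 ]
 [ 0.4845 -0.3228  0.014 ]
 [ 0.4625 -0.2263  0.014 ]] [ 0.5458   -0.257425  0.014   ]
0.14939093011290877 0.23166560005704165
0.14781096035138935 0.23349246005179036
0.098730542386842 0.20812220444420634
0.09897600719366281 0.22414834309064677
[229.94478487 189.33542711] (225.61111111111111, 189.6851851851852)
turq [ 0.58217704 -0.10004337  0.07      ]
```

```bash
python3 - <<'E'
from fit import *
p,d,W=load("scene")
m=np.array([.5105,-.2663,.181]);y=.23
ax=np.array([-.5*np.cos(y),-.5*np.sin(y),.866])
def over(n,i,box,s,polys,out):
    u0,v0,u1,v1=box;im=load(n)[0][v0:v1,u0:u1,::-1].copy();im=cv2.resize(im,None,fx=s,fy=s,interpolation=0)
    for P,c in polys:
        q=(proj(n,P)-[u0,v0]+.5)*s;cv2.polylines(im,[q.astype(np.int32)],True,c,1)
    cv2.imwrite(out,im)
o=m-.168*ax
tube=[(circ(m,ax,.025),(0,255,0)),(circ(m,ax,.018),(0,255,255)),(circ(o,ax,.025),(0,0,255)),(circ(o,ax,.022),(0,255,0)),(circ(m-.06*ax,ax,.022),(255,0,255))]
over("scene",0,(195,175,265,285),5,tube,"pics/o1.png")
over("top",0,(355,225,435,315),6,tube,"pics/o2.png")
b=[(circ([.5584,.0127,z],[0,0,1],.014),(0,0,255)) for z in(.005,.075)]
rd=[(circ([.581,.2625,z],[0,0,1],r),(0,0,255)) for z,r in((.128,.025),(.128,.013),(.185,.013))]
over("scene",0,(320,225,500,300),4,b+rd,"pics/o3.png")
E
python3 -c "
import cv2,numpy as np
a=cv2.imread('pics/o1.png');b=cv2.imread('pics/o2.png');h=max(a.shape[0],b.shape[0])
o=np.zeros((h,a.shape[1]+b.shape[1],3),np.uint8);o[:a.shape[0],:a.shape[1]]=a;o[:b.shape[0],a.shape[1]:]=b[:h];print(o.shape);cv2.imwrite('pics/o12.png',o)"
```

```text
(550, 830, 3)
```

View pics/o12.png

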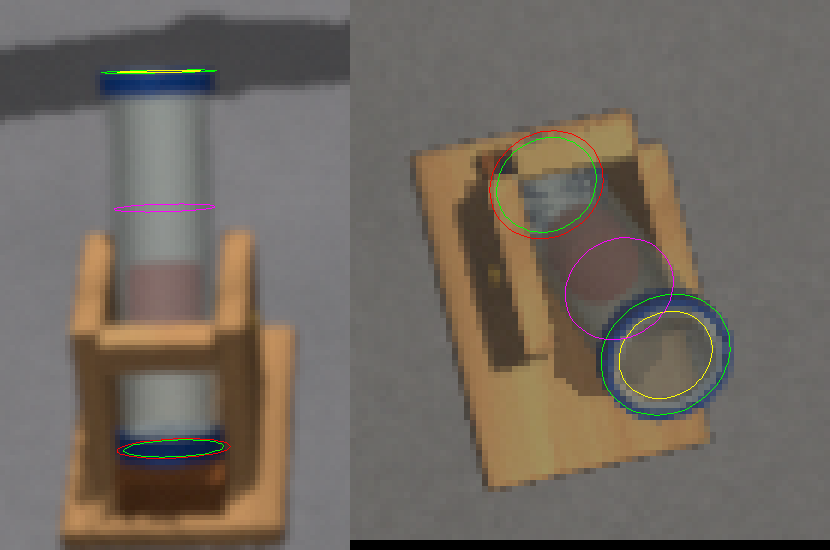

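View pics/o3.png

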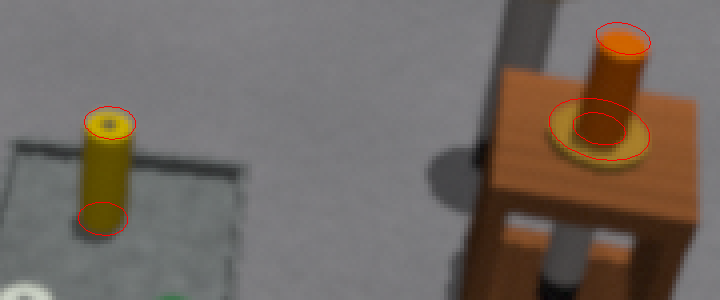

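Run:
```python
from h import *
s=sense();M=R.from_quat(s["tcp_rot"]).as_matrix();print(M.round(4))
y=.23
d=np.array([.5*np.cos(y),.5*np.sin(y),-.866]);
# targets
z0=np.array([0,-1,0.])
def frame(yv,zv):
    zv=zv-yv*(zv@yv);zv/=np.linalg.norm(zv);return np.stack([np.cross(yv,zv),yv,zv],1)
M0=M
for s_ in(1,-1):
    Md=frame(np.array([0,0,-1.]),s_*np.array([np.sin(y)*-1,np.cos(y),0]))
    Mt=frame(d/np.linalg.norm(d),s_*np.array([-np.sin(y),np.cos(y),0]))
    My=frame(np.array([0,0,-1.]),s_*np.array([0,1.,0]))
    print(s_,"start->down jaws y",R.from_matrix(My@M.T).as_rotvec().round(3),"->tubeyaw",R.from_matrix(Md@My.T).as_rotvec().round(3),"->tilt",R.from_matrix(Mt@Md.T).as_rotvec().round(3), "start->Md",R.from_matrix(Md@M.T).as_rotvec().round(3))
```

```text
[[-9.031e-01 -9.000e-04  4.295e-01]
 [-4.295e-01  1.500e-03 -9.031e-01]
 [ 1.000e-04 -1.000e+00 -1.700e-03]]
1 start->down jaws y [ 1.000e-03 -2.000e-03  2.698e+00] ->tubeyaw [0.   0.   0.23] ->tilt [ 0.119 -0.51   0.   ] start->Md [ 1.000e-03 -2.000e-03  2.928e+00]
-1 start->down jaws y [-0.002 -0.001 -0.444] ->tubeyaw [0.   0.   0.23] ->tilt [ 0.119 -0.51   0.   ] start->Md [-0.002 -0.001 -0.214]
```

>>> step_arm(series=[15,33,5,0,0,-0.012,0,31,66,10,0,0,-0.024,0,46,100,15,0,0,-0.036,0,62,133,20,0,0,-0.048,0,77,166,25,0,0,-0.06,0,93,200,30,0,0,-0.072,0,108,233,30,0,0,-0.084,0,124,266,30,0,0,-0.096,0])

```text
t: 0.77
ee_pos: [0.4034, -0.3193, 0.2615]
tcp_rot: [0.122, -0.696, 0.697, -0.122]
wrist_force: [1.0, -0.8, -0.4]
gripper_width: 0.0851
```

>>> step_arm(series=[16,34,0,0,0,-0.012,0,32,68,0,0,0,-0.024,0,48,102,0,0,0,-0.036,0,64,136,0,0,0,-0.048,0,80,170,0,0,0,-0.06,0,96,204,0,0,0,-0.072,0,111,238,0,0,0,-0.084,0,126,271,-10,0,0,-0.096,0])

```text
t: 1.43
ee_pos: [0.5306, -0.0481, 0.2528]
tcp_rot: [0.087, -0.701, 0.702, -0.09]
wrist_force: [0.2, -0.1, 0.3]
gripper_width: 0.0853
```

>>> step_arm(series=[15,30,-15,0,0,-0.01,0,29,60,-35,0,0,-0.022,0,29,61,-70,0,0,-0.022,0,29,61,-105,0,0,-0.022,0,29,61,-105,0,0,-0.022,0])

```text
t: 1.85
ee_pos: [0.5525, 0.0112, 0.1394]
tcp_rot: [-0.087, 0.703, -0.702, 0.077]
wrist_force: [-2.0, -0.8, -0.4]
gripper_width: 0.0852
```

```bash
cat > snap.py <<'E'
import sys
from fit import *
i=sys.argv[1]
s=sense();M=R.from_quat(s["tcp_rot"]).as_matrix();print(s["t"],s["ee_pos"].round(4),"yax",M[:,1].round(3),"zax",M[:,2].round(3),s["wrist_force"].round(1),s["gripper_width"])
for n in("scene","top"):
    p,d=grab_frame(n);np.savez(f"{n}{i}.npz",p=p,d=d);cv2.imwrite(f"pics/{n}{i}.png",p[:,:,::-1])
def crop(n,box,s): 
    u0,v0,u1,v1=box;return cv2.resize(load(n,i)[0][v0:v1,u0:u1,::-1],None,fx=s,fy=s,interpolation=2)
b=[tuple(map(int,a.split(','))) for a in sys.argv[2:4]]
A=crop("scene",b[0],390/(b[0][2]-b[0][0]));B=crop("top",b[1],390/(b[1][2]-b[1][0]))
h=max(A.shape[0],B.shape[0]);o=np.zeros((h,790,3),np.uint8);o[:A.shape[0],:A.shape[1]]=A;o[:B.shape[0],400:400+B.shape[1]]=B
cv2.imwrite(f"pics/s{i}.png",o);print(o.shape)
E
python3 snap.py 1 290,200,400,320 235,210,345,310
```

```text
1.85 [0.5525 0.0112 0.1394] yax [-0.014 -0.001 -1.   ] zax [ 0.23  -0.973 -0.003] [-2.  -0.8 -0.4] 0.08522932105686913
(425, 790, 3)
```

View pics/s1.png

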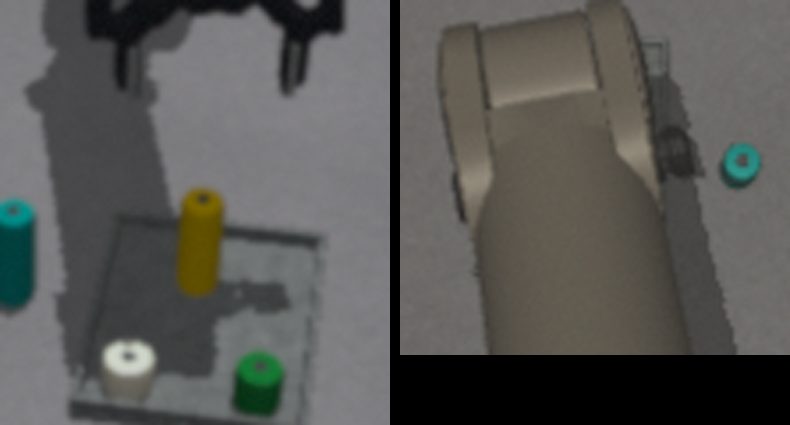

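Fingers straddle the bead (scene crop: bead at (200,240), fingers above at (130,70)/(292,70)); the arm blocks the top view.

>>> step_arm(series=[0,0,0,0,0,0,0,0,0,0,0,0,0,0])

```text
t: 2.12
ee_pos: [0.5599, 0.0106, 0.1489]
tcp_rot: [0.079, -0.702, 0.703, -0.082]
wrist_force: [0.2, 0.3, 0.9]
gripper_width: 0.0855
```

>>> step_arm(series=[-1,2,-30,0,0,0,0,-1,2,-60,0,0,0,0,-1,2,-85,0,0,0,0.1,-1,2,-105,0,0,0,0.2,-1,2,-105,0,0,0,0.3,-1,2,-105,0,0,0,0.3], force=40)

```text
t: 2.62
ee_pos: [0.5578, 0.0127, 0.0424]
tcp_rot: [0.081, -0.702, 0.703, -0.081]
wrist_force: [-0.3, -0.3, -0.3]
gripper_width: 0.0596
```

>>> step_arm(series=[0,0,0,0,0,0,0.5,0,0,0,0,0,0,0.7,0,0,0,0,0,0,0.8,0,0,0,0,0,0,0.8,0,0,0,0,0,0,0.8,0,0,0,0,0,0,0.8])

```text
t: 3.12
ee_pos: [0.5589, 0.013, 0.0436]
tcp_rot: [0.08, -0.702, 0.703, -0.082]
wrist_force: [-0.6, 0.3, 5.9]
gripper_width: 0.0268
```

>>> step_arm(series=[0,0,35,0,0,0,0.8,0,0,75,0,0,0,0.8,-2,-5,115,0,0,0,0.8,-10,-25,150,0,0,0,0.8,-18,-50,180,0,0,0,0.8,-30,-80,205,0.012,-0.05,0,0.8,-42,-115,223,0.024,-0.1,0,0.8,-54,-150,223,0.048,-0.2,0,0.8])

```text
t: 3.78
ee_pos: [0.5077, -0.1376, 0.2709]
tcp_rot: [-0.005, 0.705, -0.691, 0.16]
wrist_force: [2.4, -1.5, 0.1]
gripper_width: 0.0268
```

>>> step_arm(series=[-12,-35,0,0.023,-0.1,0,0.8,-24,-70,0,0.047,-0.2,0,0.8,-36,-105,0,0.07,-0.3,0,0.8,-42,-141,0,0.072,-0.31,0,0.8,-42,-141,0,0.072,-0.31,0,0.8,-42,-141,0,0.072,-0.31,0,0.8,-42,-141,0,0.072,-0.31,0,0.8])

```text
t: 4.37
ee_pos: [0.4606, -0.2789, 0.2649]
tcp_rot: [0.104, 0.699, -0.658, 0.26]
wrist_force: [0.2, 0.1, -0.2]
gripper_width: 0.0265
```

```bash
python3 snap.py 2 180,130,280,280 350,220,450,320
```

```text
4.3667 [ 0.4606 -0.2789  0.2649] yax [ 0.488  0.113 -0.866] zax [ 0.226 -0.974 -0.   ] [ 0.2  0.1 -0.2] 0.02648149912127203
(585, 790, 3)
```

View pics/s2.png

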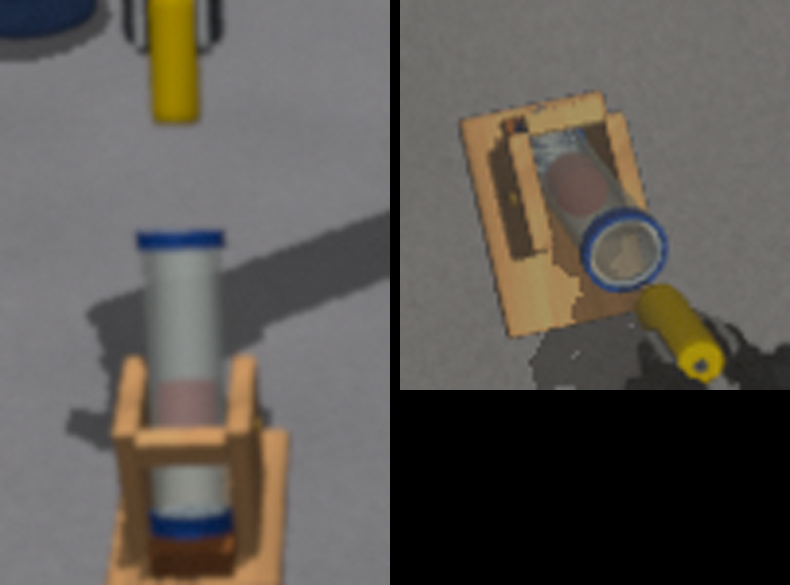

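```bash
cat > ov.py <<'E'
from fit import *
def over(n,i,box,s,polys):
    u0,v0,u1,v1=box;im=load(n,i)[0][v0:v1,u0:u1,::-1].copy();im=cv2.resize(im,None,fx=s,fy=s,interpolation=0)
    for P,c in polys:
        q=(proj(n,P)-[u0,v0]+.5)*s;cv2.polylines(im,[q.round().astype(np.int32)],True,c,1)
    return im
def side(A,B,out):
    h=max(A.shape[0],B.shape[0]);o=np.zeros((h,A.shape[1]+B.shape[1],3),np.uint8);o[:A.shape[0],:A.shape[1]]=A;o[:B.shape[0],A.shape[1]:]=B;cv2.imwrite(out,o)
m=np.array([.511,-.2665,.181]);y=.23
ax=np.array([-.5*np.cos(y),-.5*np.sin(y),.866])
E
python3 - <<'E'
from ov import *
t=np.array([.4606,-.2789,.2649]);d=np.array([.488,.113,-.866])
G=(0,255,0);P=[(circ(m,ax,.025),G),(circ(m,ax,.018),G)]+[(circ(t+d*k,d,.014),(0,0,255)) for k in(.0386,-.0314)]
side(over("scene",2,(200,130,265,205),6,P),over("top",2,(385,260,450,325),6,P),"pics/o4.png")
E
```

```text
(no output)
```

View pics/o4.png

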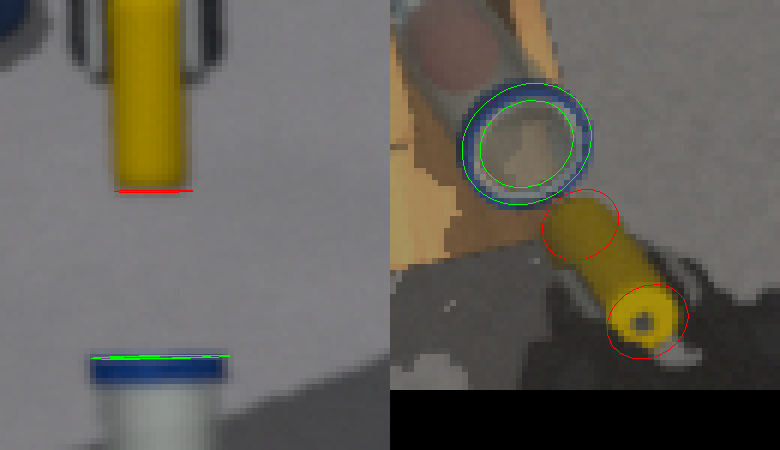

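>>> step_arm(series=[16,4,-24,0,0,0,0.8,21,5,-34,0,0,0,0.8,25,6,-41,0,0,0,0.8,29,7,-48,0,0,0,0.8,34,8,-56,0,0,0,0.8,39,9,-64,0,0,0,0.8,44,11,-73,0,0,0,0.8,44,11,-73,0,0,0,0.8])

```text
t: 5.13
ee_pos: [0.5052, -0.2655, 0.1893]
tcp_rot: [0.102, 0.701, -0.656, 0.26]
wrist_force: [0.9, 0.4, -0.7]
gripper_width: 0.0265
```

```bash
python3 snap.py 3 180,130,280,280 350,220,450,320
```

```text
5.1333 [ 0.5052 -0.2655  0.1893] yax [ 0.485  0.117 -0.867] zax [ 0.23  -0.973 -0.003] [ 0.9  0.4 -0.7] 0.026477682790358732
(585, 790, 3)
```

View pics/s3.png

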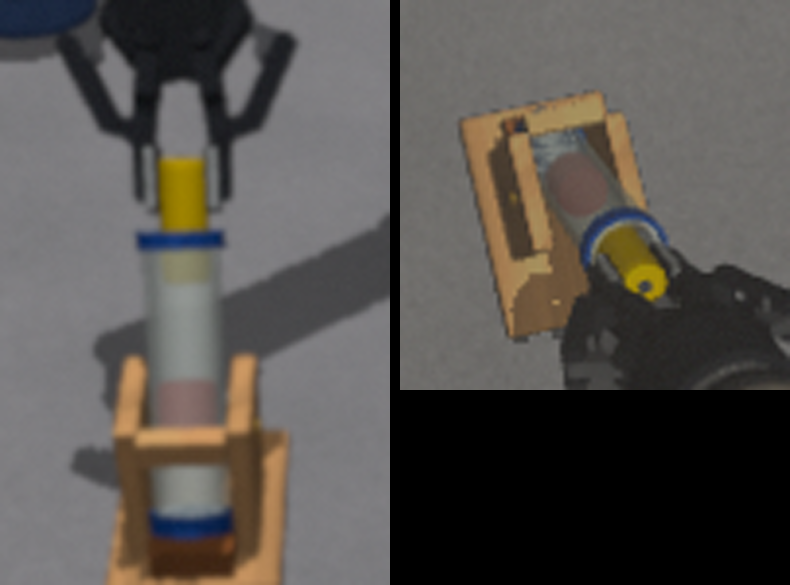

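The bead's end is inside the mouth in both views, with no contact force. Releasing.

>>> step_arm(series=[0,0,0,0,0,0,0.5,0,0,0,0,0,0,0.4,0,0,0,0,0,0,0.4,0,0,0,0,0,0,0.3,0,0,0,0,0,0,0.3])

```text
t: 5.65
ee_pos: [0.5052, -0.2673, 0.1918]
tcp_rot: [0.104, 0.699, -0.657, 0.26]
wrist_force: [-0.1, -0.2, -0.9]
gripper_width: 0.0594
```

>>> step_arm(series=[-12,-3,22,0,0,0,0.1,-28,-6,50,0,0,0,0,-44,-11,78,0,0,0,0])

```text
t: 5.9
ee_pos: [0.4603, -0.2772, 0.2696]
tcp_rot: [0.103, 0.7, -0.657, 0.26]
wrist_force: [0.8, -0.2, 0.8]
gripper_width: 0.0857
```

```bash
python3 snap.py 4 180,130,280,280 350,220,450,320
```

```text
5.9 [ 0.4603 -0.2772  0.2696] yax [ 0.485  0.116 -0.867] zax [ 0.23  -0.973 -0.002] [ 0.8 -0.2  0.8] 0.08573464628836386
(585, 790, 3)
```

View pics/s4.png

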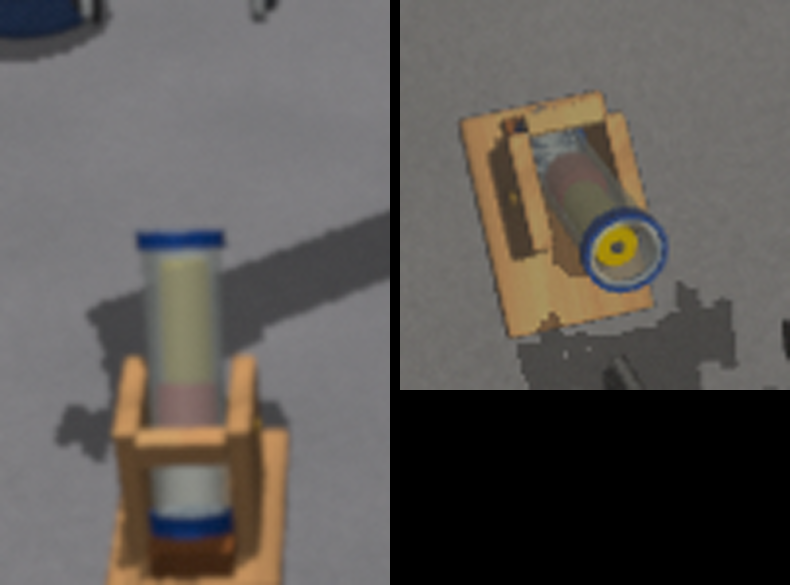

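The bead now rests on the red bead (scene crop (187,320)), its top just under the mouth. Checking arm clearance over the tall rod before going to the stand.

View pics/scene1.png

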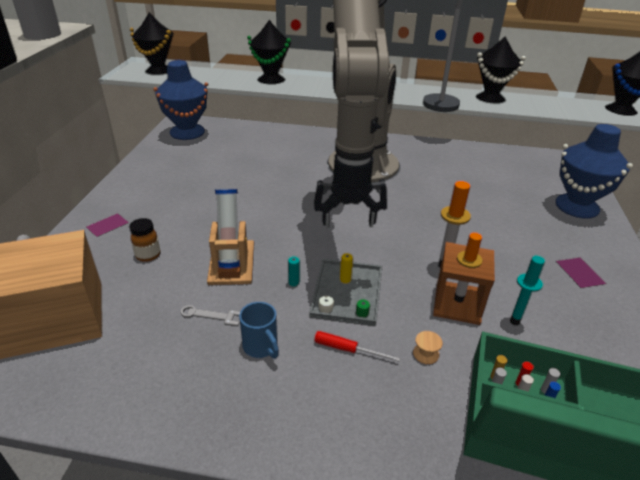

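Run:
```python
from ov import *
for n in("scene","top"):
    p,d,W=load(n,1)
    q=W[(d>0)&(W[...,2]>.1)&(W[...,2]<1.1)&(abs(W[...,1])<.12)&(W[...,0]>.1)&(W[...,0]<.7)]
    for x in np.arange(.25,.66,.04):
        k=q[abs(q[:,0]-x)<.02]
        if len(k): print(n,round(x,2),len(k),np.percentile(k[:,2],[1,10,90]).round(3))
```

```text
scene 0.45 66 [0.547 0.551 0.568]
scene 0.49 794 [0.504 0.541 0.569]
scene 0.53 1384 [0.164 0.212 0.548]
scene 0.57 5957 [0.168 0.22  0.512]
scene 0.61 2026 [0.271 0.303 0.493]
top 0.25 121 [0.657 0.668 0.717]
top 0.29 3441 [0.665 0.686 0.72 ]
top 0.33 2907 [0.64  0.659 0.693]
top 0.37 2353 [0.612 0.631 0.664]
top 0.41 1999 [0.584 0.603 0.636]
top 0.45 1720 [0.557 0.575 0.609]
top 0.49 1509 [0.533 0.545 0.581]
top 0.53 1483 [0.255 0.532 0.553]
top 0.57 1431 [0.21  0.442 0.528]
top 0.61 106 [0.49  0.495 0.511]
```

>>> step_arm(series=[8,38,0,-0.015,0.065,0,0,17,76,2,-0.03,0.13,0,0,26,115,4,-0.045,0.195,0,0,34,153,6,-0.06,0.26,0,0,43,192,8,-0.075,0.325,0,0,52,230,10,-0.09,0.39,0,0,60,269,10,-0.105,0.45,0,0,69,308,10,-0.119,0.51,0,0])

```text
t: 6.67
ee_pos: [0.5303, 0.0322, 0.2798]
tcp_rot: [0.082, -0.702, 0.702, -0.081]
wrist_force: [1.4, 0.1, -0.6]
gripper_width: 0.085
```

>>> step_arm(series=[9,39,0,0,0,0,0,18,78,0,0,0,0,0,27,117,0,0,0,0,0,36,156,0,0,0,0,0,44,195,0,0,0,0,0,53,232,0,0,0,0,0,53,232,0,0,0,0,0,53,232,0,0,0,0,0])

```text
t: 7.33
ee_pos: [0.5819, 0.2656, 0.2781]
tcp_rot: [-0.084, 0.703, -0.701, 0.082]
wrist_force: [0.5, -1.2, -0.5]
gripper_width: 0.0853
```

```bash
python3 snap.py 5 420,160,540,330 120,200,230,320
```

```text
7.3333 [0.5819 0.2656 0.2781] yax [-0.002  0.003 -1.   ] zax [ 0.234 -0.972 -0.003] [ 0.5 -1.2 -0.5] 0.08530869918321549
(552, 790, 3)
```

View pics/s5.png

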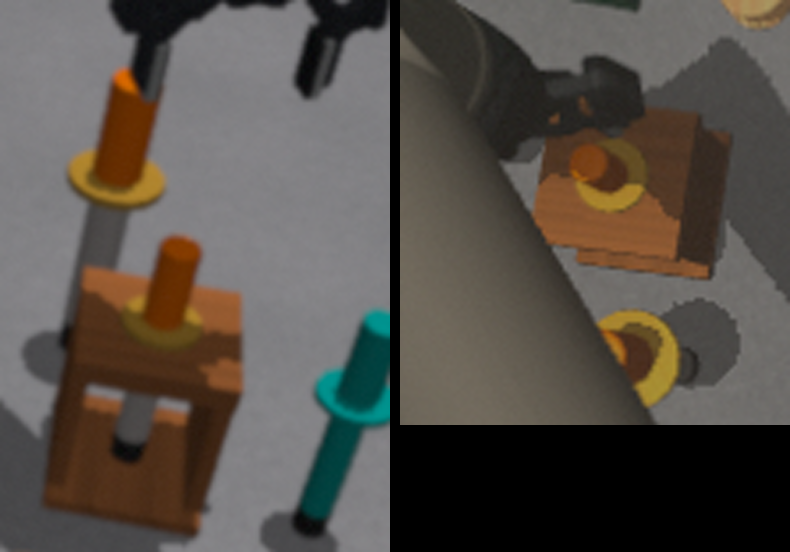

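Fingers are above the small rod (scene crop handle (172,280)); it stands clear. Descending.

>>> step_arm(series=[0,-3,-30,0,0,0,0,0,-3,-60,0,0,0,0,0,-3,-90,0,0,0,0,0,-3,-115,0,0,0,0.1,0,-3,-135,0,0,0,0.2,0,-3,-135,0,0,0,0.3,0,-3,-135,0,0,0,0.4], force=100)

```text
t: 8.02
ee_pos: [0.583, 0.2567, 0.1437]
tcp_rot: [0.081, -0.702, 0.703, -0.08]
wrist_force: [1.0, 0.8, 0.1]
gripper_width: 0.0514
```

>>> step_arm(series=[0,0,0,0,0,0,0.6,0,0,0,0,0,0,0.8,0,0,0,0,0,0,0.9,0,0,0,0,0,0,0.9,0,0,0,0,0,0,0.9,0,0,0,0,0,0,0.9])

```text
t: 8.52
ee_pos: [0.5845, 0.2598, 0.147]
tcp_rot: [-0.08, 0.703, -0.702, 0.083]
wrist_force: [-0.1, 0.1, 7.0]
gripper_width: 0.0239
```

>>> step_arm(series=[0,0,12,0,0,0,0.9,0,0,37,0,0,0,0.9,0,0,62,0,0,0,0.9,0,0,92,0,0,0,0.9,0,0,122,0,0,0,0.9,0,0,152,0,0,0,0.9,0,0,162,0,0,0,0.9,0,0,162,0,0,0,0.9])

```text
t: 9.18
ee_pos: [0.5843, 0.2599, 0.3103]
tcp_rot: [-0.079, 0.703, -0.701, 0.083]
wrist_force: [-0.4, -0.0, -1.9]
gripper_width: 0.0242
```

```bash
python3 snap.py 6 420,90,540,330 120,200,230,320
python3 - <<'E'
from ov import *
s=sense();t=s["ee_pos"];d=R.from_quat(s["tcp_rot"]).as_matrix()[:,1]
P=[(circ(t+d*(.135-k),d,r),c) for k,r,c in((0,.011,(0,255,0)),(.11,.025,(255,0,255)),(.116,.013,(255,0,0)),(.173,.013,(0,255,0)))]
side(over("scene",6,(430,100,530,250),3.8,P),over("top",6,(110,180,230,300),3.8,P),"pics/o6.png")
E
```

```text
9.1833 [0.5843 0.2599 0.3103] yax [ 0.006  0.004 -1.   ] zax [ 0.228 -0.974 -0.002] [-0.4 -0.  -1.9] 0.02422257408204004
(780, 790, 3)
```

View pics/o6.png

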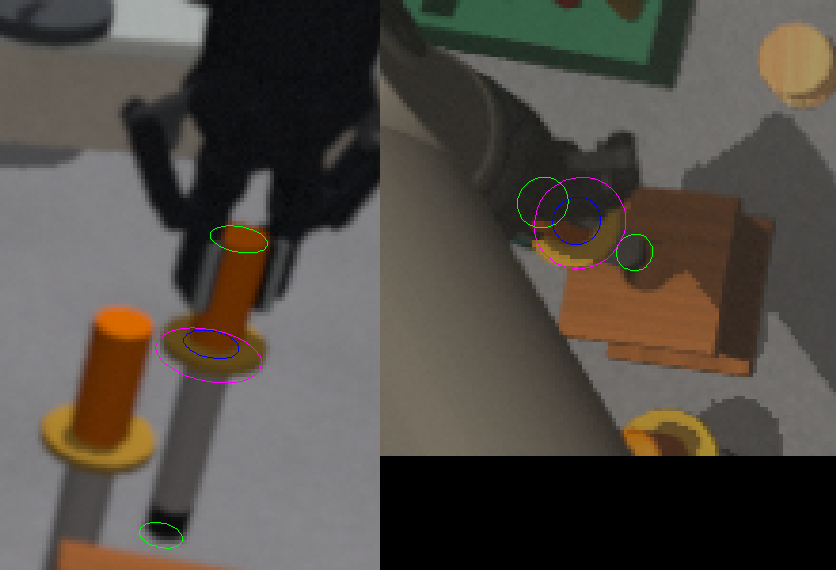

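>>> step_arm(series=[-4,-15,30,0,0,0,0.9,-10,-40,50,0,0,0,0.9,-20,-75,60,0,0,0,0.9,-30,-112,65,0.012,-0.05,0,0.9,-41,-149,65,0.024,-0.1,0,0.9,-52,-186,65,0.036,-0.15,0,0.9,-63,-223,65,0.047,-0.2,0,0.9,-74,-260,65,0.059,-0.255,0,0.9])

```text
t: 9.95
ee_pos: [0.507, -0.0032, 0.3686]
tcp_rot: [0.011, 0.707, -0.686, 0.171]
wrist_force: [0.8, -0.2, -1.4]
gripper_width: 0.0242
```

>>> step_arm(series=[-11,-37,0,0.008,-0.035,0,0.9,-22,-74,0,0.017,-0.07,0,0.9,-33,-111,-6,0.025,-0.11,0,0.9,-44,-148,-12,0.035,-0.15,0,0.9,-55,-185,-18,0.045,-0.19,0,0.9,-66,-222,-25,0.052,-0.225,0,0.9,-77,-258,-32,0.06,-0.255,0,0.9,-84,-286,-42,0.06,-0.255,0,0.9])

```text
t: 10.62
ee_pos: [0.4209, -0.2902, 0.326]
tcp_rot: [0.105, 0.7, -0.658, 0.257]
wrist_force: [0.2, -0.8, -0.5]
gripper_width: 0.0239
```

>>> step_arm(series=[0,0,0,0,0,0,0.9,0,0,0,0,0,0,0.9])

```text
t: 10.78
ee_pos: [0.423, -0.2876, 0.3257]
tcp_rot: [0.104, 0.702, -0.657, 0.257]
wrist_force: [0.1, 0.3, -1.5]
gripper_width: 0.0241
```

```bash
cat > rodov.py <<'E'
import sys
from ov import *
i=sys.argv[1];L=float(sys.argv[2])
s=sense();M=R.from_quat(s["tcp_rot"]).as_matrix();t=s["ee_pos"];d=M[:,1];print(s["t"],t.round(4),d.round(3),M[:,2].round(3),s["wrist_force"].round(1))
f=t+d*L;print("foot",f.round(4),"rel mouth along d",((f-m)@-ax).round(4),"lateral",(f-m+((f-m)@-ax)*ax).round(4))
for n in("scene","top"):
    p,dd=grab_frame(n);np.savez(f"{n}{i}.npz",p=p,d=dd)
P=[(circ(t+d*(L-k),d,r),c) for k,r,c in((0,.011,(0,255,0)),(.11,.025,(255,0,255)),(.173,.013,(0,255,0)))]+[(circ(m,ax,.025),(0,0,255))]
side(over("scene",i,(185,110,285,250),4,P),over("top",i,(360,240,460,350),4,P),f"pics/r{i}.png")
E
python3 rodov.py 7 .134
```

```text
10.7833 [ 0.423  -0.2876  0.3257] [ 0.483  0.116 -0.868] [ 0.224 -0.975 -0.006] [ 0.1  0.3 -1.5]
foot [ 0.4876 -0.272   0.2094] rel mouth along d -0.0366 lateral [-0.0056 -0.0014 -0.0033]
```

View pics/r7.png

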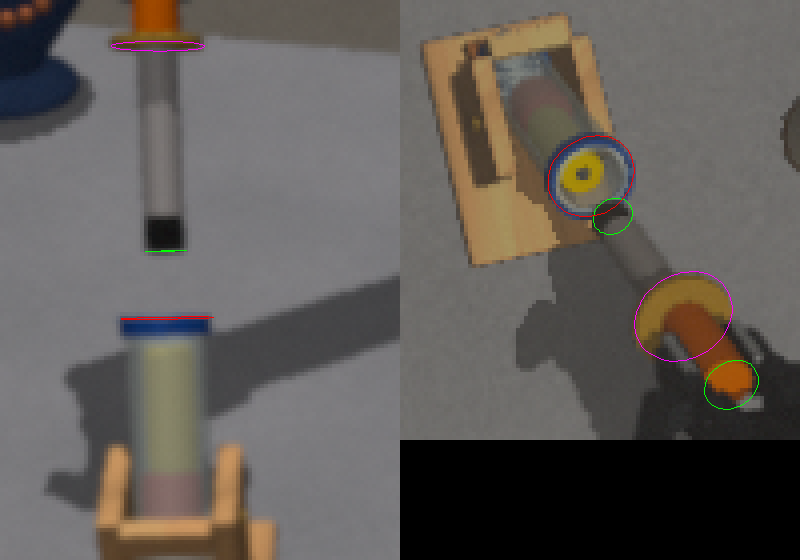

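>>> step_arm(series=[6,1,3,0,0,0,0.9,13,3,-10,0,0,0,0.9,19,4,-22,0,0,0,0.9,23,5,-28,0,0,0,0.9,25,5,-31,0,0,0,0.9], force=120)

```text
t: 11.3
ee_pos: [0.451, -0.2799, 0.2975]
tcp_rot: [0.102, 0.7, -0.657, 0.261]
wrist_force: [0.2, 0.3, -1.4]
gripper_width: 0.0235
```

```bash
python3 rodov.py 8 .134
```

```text
11.3 [ 0.451  -0.2799  0.2975] [ 0.486  0.117 -0.866] [ 0.231 -0.973 -0.002] [ 0.2  0.3 -1.4]
foot [ 0.5161 -0.2642  0.1814] rel mouth along d 0.0024 lateral [0.004  0.002  0.0025]
```

View pics/r8.png

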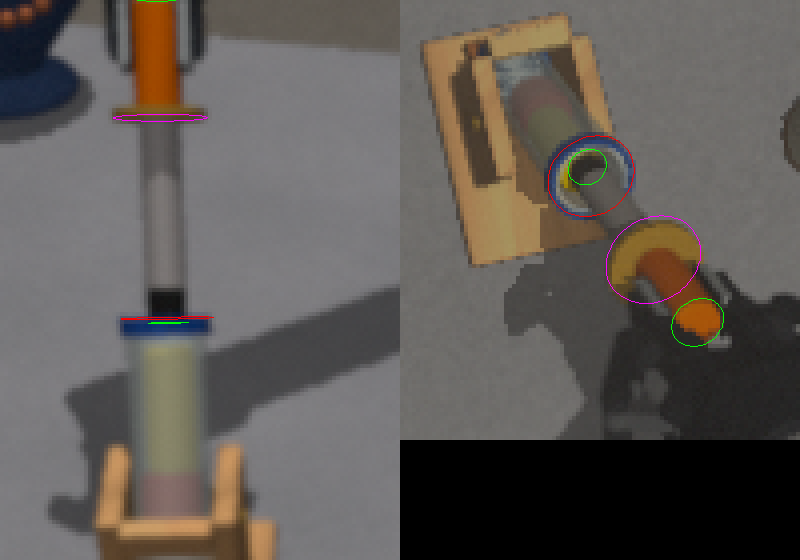

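>>> step_arm(series=[-1,0,-5,0,0,0,0.9,1,0,-9,0,0,0,0.9,3,0.5,-12.5,0,0,0,0.9,5,1,-16,0,0,0,0.9,7,1.5,-19.5,0,0,0,0.9,9,2,-23,0,0,0,0.9,11,2.5,-26.5,0,0,0,0.9,12.5,3,-29.5,0,0,0,0.9])

```text
t: 12.07
ee_pos: [0.4629, -0.2793, 0.2688]
tcp_rot: [0.104, 0.699, -0.657, 0.26]
wrist_force: [-2.0, -0.1, 2.9]
gripper_width: 0.0237
```

```bash
python3 rodov.py 9 .134
```

```text
12.0667 [ 0.4629 -0.2793  0.2688] [ 0.487  0.114 -0.866] [ 0.228 -0.974  0.   ] [-2.  -0.1  2.9]
foot [ 0.5283 -0.2641  0.1528] rel mouth along d 0.0331 lateral [ 0.0011 -0.0013  0.0005]
```

View pics/r9.png

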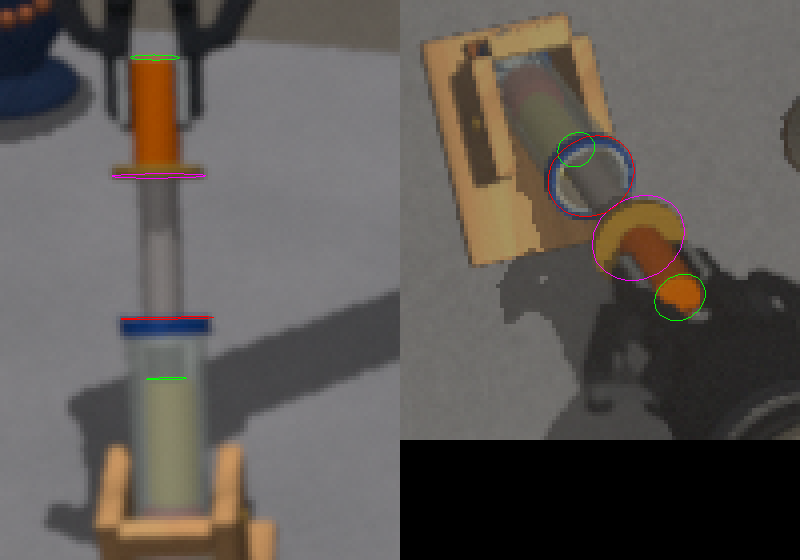

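>>> step_arm(series=[1.5,0.5,-3,0,0,0,0.9,3,1,-6,0,0,0,0.9,5,1,-9,0,0,0,0.9,6.5,1.5,-11.5,0,0,0,0.9,8,2,-14,0,0,0,0.9,9.5,2,-16.5,0,0,0,0.9])

```text
t: 12.67
ee_pos: [0.4723, -0.2768, 0.252]
tcp_rot: [0.103, 0.7, -0.657, 0.26]
wrist_force: [-2.1, -0.4, 2.0]
gripper_width: 0.0235
```

>>> step_arm(series=[1,0,-1.5,0,0,0,0.9,1.5,0.5,-3,0,0,0,0.9,2.5,0.5,-4.5,0,0,0,0.9])

```text
t: 12.92
ee_pos: [0.4746, -0.2764, 0.2476]
tcp_rot: [0.103, 0.7, -0.657, 0.26]
wrist_force: [-2.5, -0.4, 1.9]
gripper_width: 0.024
```

>>> step_arm(series=[0.5,0,-1,0,0,0,0.9,1,0,-2,0,0,0,0.9])

```text
t: 13.08
ee_pos: [0.4757, -0.2771, 0.247]
tcp_rot: [0.104, 0.699, -0.657, 0.261]
wrist_force: [-9.9, 0.4, 12.5]
gripper_width: 0.0237
```

>>> step_arm(series=[0.5,0,-1,0,0,0,0.9,1,0,-2,0,0,0,0.9])

```text
t: 13.25
ee_pos: [0.4767, -0.2782, 0.2473]
tcp_rot: [0.105, 0.699, -0.658, 0.261]
wrist_force: [-16.5, -0.4, 24.0]
gripper_width: 0.0238
```

>>> step_arm(series=[-0.5,0,1,0,0,0,0.9,-0.5,0,1.5,0,0,0,0.9,-0.5,0,1.5,0,0,0,0.9])

```text
t: 13.5
ee_pos: [0.476, -0.2774, 0.2472]
tcp_rot: [0.104, 0.699, -0.658, 0.261]
wrist_force: [-8.4, -0.0, 11.3]
gripper_width: 0.0238
```

```bash
python3 rodov.py 10 .134; python3 snap.py 11 200,170,260,280 360,225,430,310
```

```text
13.5 [ 0.476  -0.2774  0.2472] [ 0.489  0.114 -0.865] [ 0.227 -0.974  0.001] [-8.4 -0.  11.3]
foot [ 0.5415 -0.2622  0.1313] rel mouth along d 0.0584 lateral [ 0.0021 -0.0024  0.0009]
13.6 [ 0.476  -0.2774  0.2472] yax [ 0.489  0.114 -0.865] zax [ 0.227 -0.974  0.001] [-7.5  0.8 11.4] 0.023659379116156763
(715, 790, 3)
```

View pics/r10.png

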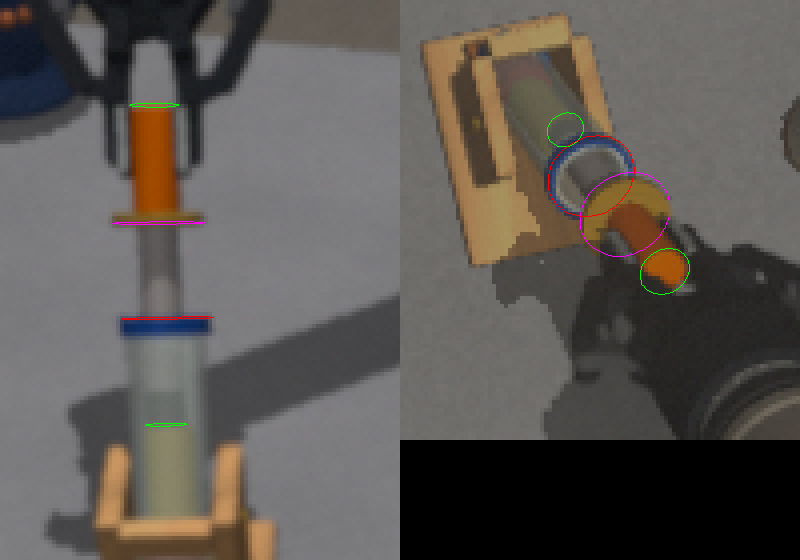

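View pics/s11.png

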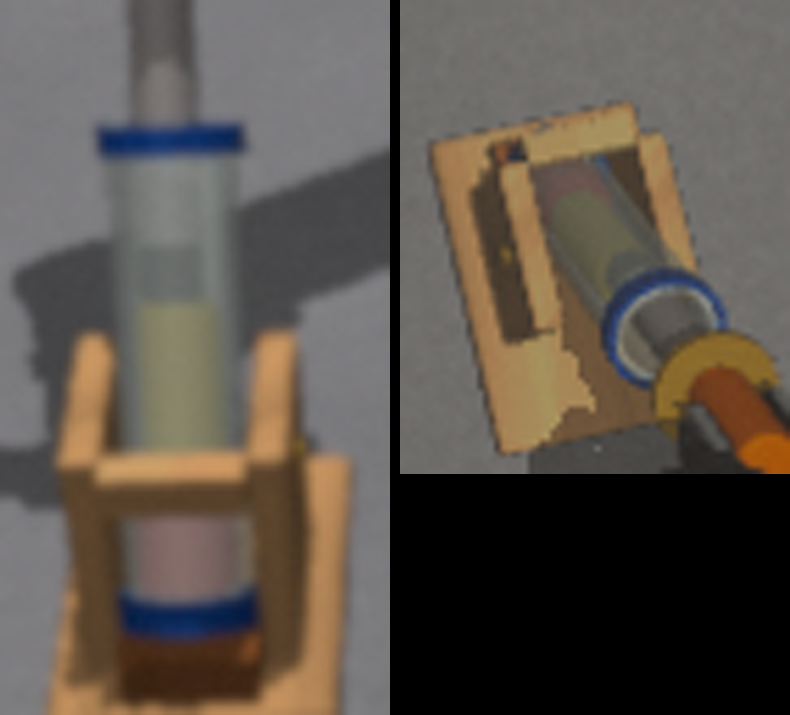

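Red bead sits on the blue foot (scene crop (185,555)), the yellow one against it, with a hard stop at about 29 N then about 16 N held. Withdrawing.

>>> step_arm(series=[-4,-1,8,0,0,0,0.9,-12,-3,22,0,0,0,0.9,-22,-5,40,0,0,0,0.9,-33,-8,59,0,0,0,0.9,-44,-10,78,0,0,0,0.9,-53,-12,95,0,0,0,0.9,-53,0,118,0,0,0,0.9,-48,25,128,0,0,0,0.9])

```text
t: 14.37
ee_pos: [0.4276, -0.2556, 0.3763]
tcp_rot: [0.107, 0.698, -0.659, 0.259]
wrist_force: [0.4, 0.0, -1.4]
gripper_width: 0.0236
```

```bash
python3 snap.py 12 200,170,260,280 360,225,430,310
```

```text
14.3667 [ 0.4276 -0.2556  0.3763] yax [ 0.491  0.107 -0.865] zax [ 0.22  -0.975  0.004] [ 0.4  0.  -1.4] 0.023577996422010566
(715, 790, 3)
```

View pics/s12.png

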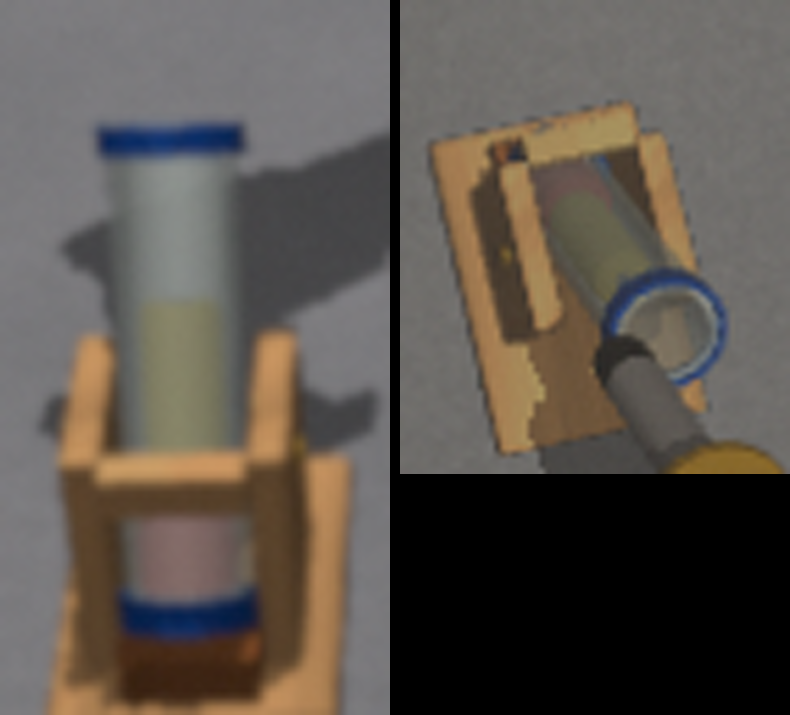

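>>> step_arm(series=[11,37,0,-0.008,0.035,0,0.9,22,74,0,-0.017,0.07,0,0.9,33,111,0,-0.03,0.125,0,0.9,44,148,0,-0.043,0.18,0,0.9,55,185,0,-0.056,0.24,0,0.9,67,222,0,-0.07,0.3,0,0.9,78,259,0,-0.084,0.36,0,0.9,89,296,0,-0.098,0.42,0,0.9])

```text
t: 15.13
ee_pos: [0.5173, 0.0461, 0.3733]
tcp_rot: [-0.049, 0.705, -0.698, 0.113]
wrist_force: [0.3, -0.8, -1.2]
gripper_width: 0.0235
```

>>> step_arm(series=[11,37,-4,-0.007,0.03,0,0.9,22,74,-8,-0.015,0.06,0,0.9,33,111,-14,-0.021,0.09,0,0.9,44,148,-20,-0.021,0.09,0,0.9,56,185,-28,-0.021,0.09,0,0.9,67,219,-36,-0.021,0.09,0,0.9,67,219,-46,-0.021,0.09,0,0.9,67,219,-46,-0.021,0.09,0,0.9])

```text
t: 15.8
ee_pos: [0.5825, 0.2658, 0.3233]
tcp_rot: [-0.085, 0.703, -0.702, 0.081]
wrist_force: [-0.4, -1.5, -2.1]
gripper_width: 0.0238
```

>>> step_arm(series=[0,0,0,0,0,0,0.9])

```text
t: 15.88
ee_pos: [0.584, 0.2626, 0.3257]
tcp_rot: [0.082, -0.702, 0.703, -0.08]
wrist_force: [0.9, -0.5, -1.1]
gripper_width: 0.0238
```

Run:
```python
from h import *
import numpy as np
s=sense();M=R.from_quat(s["tcp_rot"]).as_matrix();print(s["ee_pos"],M[:,1],M[:,2],s["dq"].round(3))
d0=np.array([0.002,.0015,-1]);d0/=np.linalg.norm(d0)
print(R.align_vectors([d0],[M[:,1]])[0].as_rotvec())
```

```text
[0.58396352 0.26261091 0.32574571] [-2.50830239e-03 -7.82340022e-04 -9.99996548e-01] [ 2.27690690e-01 -9.73733492e-01  1.90674239e-04] [ 0.023 -0.033  0.014 -0.017  0.002  0.004 -0.003]
[ 2.28233742e-03 -4.50830058e-03 -2.19777602e-06]
```

>>> step_arm(series=[0,-2,-20,0,-0.004,0,0.9,0,-2.5,-40,0,-0.004,0,0.9,0,-2.5,-55,0,-0.004,0,0.9,0,-2.5,-55,0,-0.004,0,0.9,0,-2.5,-55,0,-0.004,0,0.9])

```text
t: 16.3
ee_pos: [0.5845, 0.2589, 0.2727]
tcp_rot: [0.079, -0.702, 0.703, -0.082]
wrist_force: [0.1, -0.6, -1.3]
gripper_width: 0.0236
```

```bash
sed -i 's/(185,110,285,250),4/(430,120,530,260),4/; s/(360,240,460,350),4/(120,200,220,310),4/' rodov.py; sed -i 's/+\[(circ(m,ax,.025),(0,0,255))\]/+[(circ([.5815,.2625,.122],[0,0,1],.016),(0,0,255))]/' rodov.py; python3 rodov.py 13 .134
```

```text
16.3 [0.5845 0.2589 0.2727] [ 0.004 -0.    -1.   ] [ 0.225 -0.974  0.001] [ 0.1 -0.6 -1.3]
foot [0.5851 0.2589 0.1387] rel mouth along d 0.1326 lateral [0.0095 0.5103 0.0725]
```

View pics/r13.png

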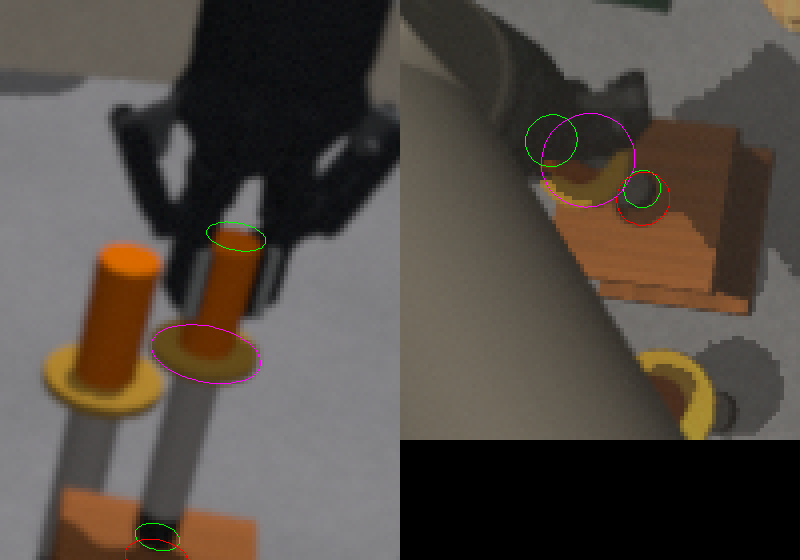

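>>> step_arm(series=[-1.5,1.5,-8,0,0,0,0.9,-1.5,1.5,-18,0,0,0,0.9,-1.5,1.5,-28,0,0,0,0.9,-1.5,1.5,-38,0,0,0,0.9])

```text
t: 16.73
ee_pos: [0.5824, 0.2624, 0.2332]
tcp_rot: [-0.08, 0.702, -0.702, 0.082]
wrist_force: [0.1, 0.3, -1.0]
gripper_width: 0.0238
```

>>> step_arm(series=[0,0,-15,0,0,0,0.9,0,0,-30,0,0,0,0.9,0,0,-45,0,0,0,0.9,0,0,-60,0,0,0,0.9,0,0,-72,0,0,0,0.9,0,0,-80,0,0,0,0.9,0,0,-80,0,0,0,0.9])

```text
t: 17.32
ee_pos: [0.5813, 0.2616, 0.1517]
tcp_rot: [0.081, -0.702, 0.703, -0.081]
wrist_force: [0.4, 0.4, -2.0]
gripper_width: 0.0237
```

```bash
python3 rodov.py 14 .134
```

```text
17.3167 [0.5813 0.2616 0.1517] [ 0.    -0.001 -1.   ] [ 0.228 -0.974  0.001] [ 0.4  0.4 -2. ]
foot [0.5813 0.2615 0.0177] rel mouth along d 0.2358 lateral [-0.0445  0.5011  0.0409]
```

View pics/r14.png

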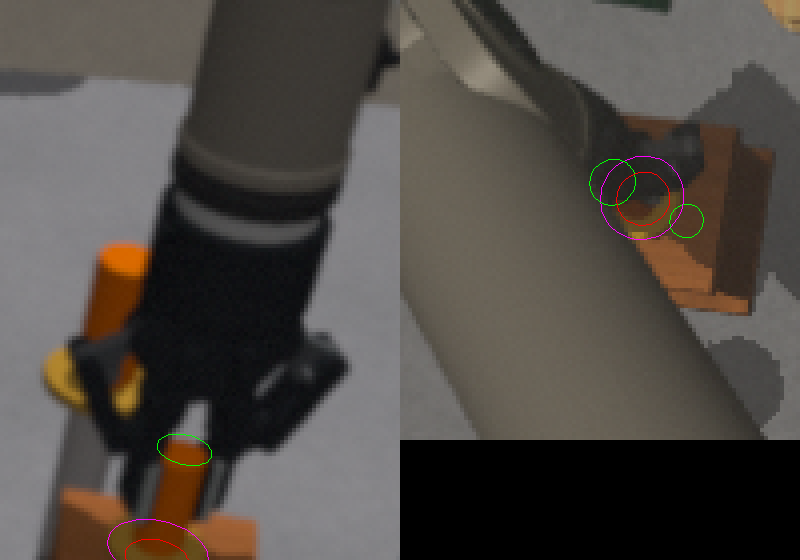

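Rod is in the hole with its collar just above the board. Creeping down to contact.

>>> step_arm(series=[0,0,-2,0,0,0,0.9,0,0,-4,0,0,0,0.9])

```text
t: 17.58
ee_pos: [0.5834, 0.2629, 0.1514]
tcp_rot: [-0.079, 0.703, -0.702, 0.083]
wrist_force: [-0.8, -0.1, -2.3]
gripper_width: 0.0237
```

>>> step_arm(series=[0,0,-1.5,0,0,0,0.9,0,0,-1.5,0,0,0,0.9])

```text
t: 17.75
ee_pos: [0.5827, 0.2624, 0.1489]
tcp_rot: [-0.08, 0.703, -0.702, 0.083]
wrist_force: [0.9, 0.1, -1.7]
gripper_width: 0.0236
```

>>> step_arm(series=[0,0,-1.5,0,0,0,0.9,0,0,-2,0,0,0,0.9])

```text
t: 17.92
ee_pos: [0.5827, 0.2625, 0.147]
tcp_rot: [-0.079, 0.703, -0.702, 0.083]
wrist_force: [-0.8, 0.3, 2.5]
gripper_width: 0.0236
```

>>> step_arm(series=[0,0,-1,0,0,0,0.9,0,0,-1,0,0,0,0.9])

```text
t: 18.08
ee_pos: [0.5828, 0.2626, 0.147]
tcp_rot: [-0.079, 0.702, -0.702, 0.083]
wrist_force: [-2.3, -1.4, 3.7]
gripper_width: 0.0238
```

>>> step_arm(series=[0,0,0,0,0,0,0.6,0,0,0,0,0,0,0.4,0,0,0,0,0,0,0.2,0,0,0,0,0,0,0,0,0,0,0,0,0,0,0,0,0,0,0,0,0])

```text
t: 18.58
ee_pos: [0.5826, 0.2624, 0.1457]
tcp_rot: [-0.08, 0.703, -0.702, 0.082]
wrist_force: [0.0, -0.0, 0.5]
gripper_width: 0.0853
```

>>> step_arm(series=[0,0,20,0,0,0,0,0,0,50,0,0,0,0,0,0,85,0,0,0,0,0,0,125,0,0,0,0,0,-30,150,0,0,0,0,0,-70,150,0,0,0,0,0,-110,150,0,0,0,0,0,-150,150,0,0,0,0])

```text
t: 19.25
ee_pos: [0.5826, 0.1112, 0.2967]
tcp_rot: [-0.079, 0.702, -0.702, 0.084]
wrist_force: [0.2, -1.3, 0.3]
gripper_width: 0.0855
```

>>> step_arm(series=[0,-20,0,0,0,0,0,0,-30,0,0,0,0,0,0,-30,0,0,0,0,0])

```text
t: 19.5
ee_pos: [0.5829, 0.0795, 0.2957]
tcp_rot: [0.078, -0.702, 0.703, -0.081]
wrist_force: [0.3, 0.5, -0.6]
gripper_width: 0.0852
```

```bash
python3 rodov.py 15 .134 >/dev/null; python3 snap.py 16 190,150,530,330 120,200,440,330
```

```text
19.6 [0.5824 0.0846 0.2959] yax [ 0.004  0.003 -1.   ] zax [ 0.23  -0.973 -0.002] [0.1 0.5 0.4] 0.08528911970151146
(206, 790, 3)
```

View pics/scene16.png

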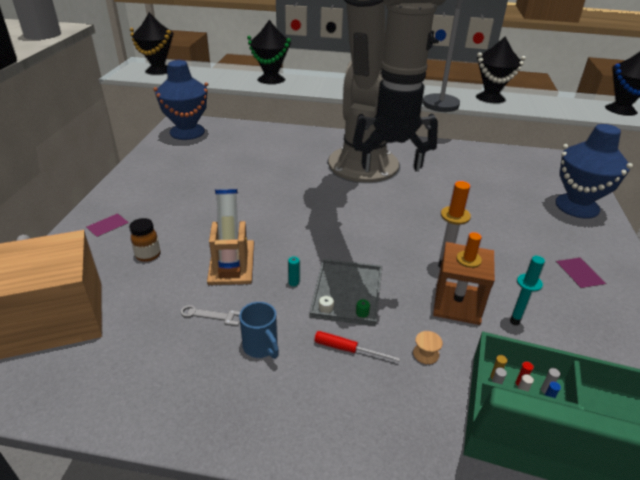

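View pics/top16.png

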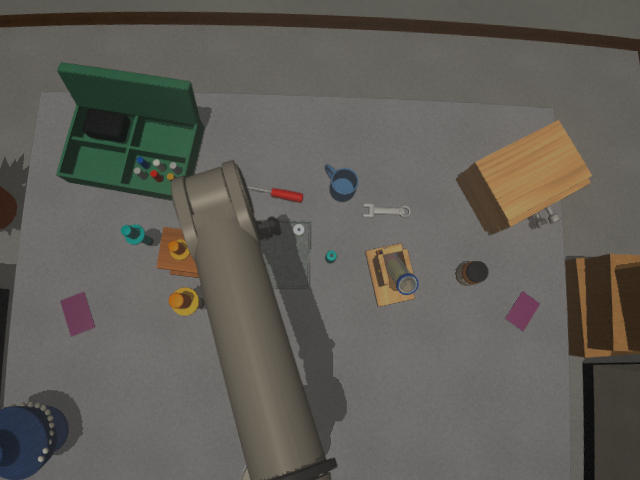

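The rod hangs upright in the stand (scene (470,255), same as at the start), both beads are home in the tube (228,235), the other items are where they were, and the arm is clear.

```bash
python3 -c "
from plant import *
print(hand_in())"
```

```text
the job is handed in; nothing more can be done
None
```

I put the yellow bead into the leaning tube and pushed it and the red bead down with the small orange rod until both bottomed out. I then hung the rod back in its wooden stand and handed the job in at about 19.6 s of the 72 s allowed.

- **Pressing:** The rod met a hard stop at a measured depth of 58.4 mm below the mouth. The nominal depth is 60 mm, and the gap is within the 2 to 3 mm I could measure.
- **Force:** The final press peaked at about 29 N on the wrist sensor, above the suggested 10 to 20 N. I then eased off and held about 14 to 16 N.
- **Beads:** Pictures taken after pulling the rod out showed the red bead on the tube's blue foot and the yellow bead resting on it.
- **Rod and the rest:** Final pictures showed the rod hanging upright in its original place and the gripper clear of everything. Nothing else appeared to have moved. In the last top view the arm hid the green bead and part of the stand, so I checked those in the scene view only.

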